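# Close the canister set

### The job

The four white canisters have been washed and stand open on the worktop. Close them: put each wooden lid on the canister it fits, seated level with its plug down in the mouth, and let go; set the lids down, do not drop them. Leave the canisters, the lemon and the red-capped spice jar where they stand, and do not tip a canister over.

Things in the scene. Friction and masses are not known exactly. Their poses are not given: they have to be found in the camera images.
- lemon_by: Bystander: a yellow lemon lying among the canisters and lids, 71 x 53 mm, 51 mm high, loose. Origin: centre of its underside.
- spice_by: Bystander: a spice jar with a red cap standing among the canisters and lids, 45 mm across, 108 mm high, loose. Origin: centre of its underside.
- lid_small: Smallest of four round brown wood lids, lying plug down. Rim disc 60 mm across, 9 mm thick (12 to 21 mm above the origin); under it a plug 43 mm across, 12 mm deep, its foot tapered to 33 mm; on top an upright round dark knob 24 mm across, 28 mm high (21 to 49 mm above the origin). 40 g. Origin: centre of the plug's underside, z up. Fits the 60 mm canister.
- canister_small: Smallest of four open white stoneware canisters with blue lines, empty, standing loose. 60 mm across outside, 65 mm high, wall 5 mm: mouth 50 mm across, 7 mm wider than its lid's plug. 350 g. Origin: centre of the underside, z up; rim 65 mm above it. Closed, its lid's origin is 53 mm above it.
- lid_medium: Second smallest of four round brown wood lids, lying plug down. Rim disc 76 mm across, 9 mm thick (12 to 21 mm above the origin); under it a plug 59 mm across, 12 mm deep, its foot tapered to 49 mm; on top an upright round dark knob 24 mm across, 28 mm high (21 to 49 mm above the origin). 55 g. Origin: centre of the plug's underside, z up. Fits the 76 mm canister.
- canister_medium: Second smallest of four open white stoneware canisters with blue lines, empty, standing loose. 76 mm across outside, 85 mm high, wall 5 mm: mouth 66 mm across, 7 mm wider than its lid's plug. 450 g. Origin: centre of the underside, z up; rim 85 mm above it. Closed, its lid's origin is 73 mm above it.
- lid_large: Second largest of four round brown wood lids, lying plug down. Rim disc 92 mm across, 9 mm thick (12 to 21 mm above the origin); under it a plug 75 mm across, 12 mm deep, its foot tapered to 65 mm; on top an upright round dark knob 24 mm across, 28 mm high (21 to 49 mm above the origin). 75 g. Origin: centre of the plug's underside, z up. Fits the 92 mm canister.
- canister_large: Second largest of four open white stoneware canisters with blue lines, empty, standing loose. 92 mm across outside, 105 mm high, wall 5 mm: mouth 82 mm across, 7 mm wider than its lid's plug. 600 g. Origin: centre of the underside, z up; rim 105 mm above it. Closed, its lid's origin is 93 mm above it.
- lid_extra_large: Largest of four round brown wood lids, lying plug down. Rim disc 108 mm across, 9 mm thick (12 to 21 mm above the origin); under it a plug 91 mm across, 12 mm deep, its foot tapered to 81 mm; on top an upright round dark knob 24 mm across, 28 mm high (21 to 49 mm above the origin). 100 g. Origin: centre of the plug's underside, z up. Fits the 108 mm canister.
- canister_extra_large: Largest of four open white stoneware canisters with blue lines, empty, standing loose. 108 mm across outside, 125 mm high, wall 5 mm: mouth 98 mm across, 7 mm wider than its lid's plug. 750 g. Origin: centre of the underside, z up; rim 125 mm above it. Closed, its lid's origin is 113 mm above it.
Things that resemble listed ones, but are neither listed nor needed, are in the scene too. What is shaped like the lid_large but purple is not meant.

How it is judged:
By the outcome, as a careful person would: the job done as asked, in the order asked, and still so for the second after the job is handed in, with the robot touching nothing.
It also fails if it takes over 104 s, if anything falls off the work surface, if the arm or the gripper's body presses on something with over 40 N, if the wrist force passes 120 N, or if a joint passes its speed limit or range.

### The arm

A 6-joint arm with a two-finger parallel gripper is mounted at the origin on a cart in front of the work surface, level with it; the furniture and walls round the work are solid. World frame = base frame: x ahead of the robot, y to its left, z up, the work surface at z = 0. Lengths are in mm, angles in rad, forces in N, time in s.
With the tool pointing down it reaches from about 400 to 925 mm from the base axis. Payload 3.4 kg.
Tool frame: the origin (TCP) lies midway between the tips of the shut fingers; the grasp point (between the pads) lies 19 mm behind it; z points along the fingers, y is the line along which they close (so a half turn about z gives the same grasp; the last joint's range is limited). The gripper opens to 85 mm and grips with 20 to 120 N. Pads are 22 mm wide; open, the fingers measure 114 mm over their backs; the gripper's body (76 mm by 85 mm) begins 54 mm behind the grasp point. The pads swing forward as they close: fully open they stand 13 mm farther back than shut.
Start: joints at [-1.284, 0.307, 1.506, -0, 1.328, -0.073], TCP at [202.965, -537.993, 231.305] pointing down, gripper open.
Joint ranges: [-3.12, 3.12], [-1.05, 2.28], [0.14, 2.33], [-1.42, 4.57], [0.1, 2.73], [-2.68, 2.68]. Speed limits (rad/s): [2.57, 2.57, 3.14, 3.14, 3.14, 3.14].

### API

Orientations are given as a rotation vector (axis times angle).
In Python, from bench import bot, viewer, job gives the robot as it stands.
- The arm moves only by the tool servo_tool, never from a script. Its argument "plan" is a list of rows, each an object with "fingers": the opening, from -1 (shut) to 1 (fully open); "delta_pos": the shift along the tool's x, y, z in m, a list of three; "rot": the turn, a rotation vector about the tool's x, y, z in rad, a list of three. A call has 1 to 20 rows; each row shifts and turns the commanded pose from where the row before left it, along the tool's axes as they then stand; what a row does not reach is not made up. A row lasts 1/10 s, in which the tool goes at most 50 mm and 8.59 degrees, less where a joint would pass 70% of its speed; a pose out of reach is approached as far as the arm can. A call with a gripper value outside its range is refused whole. The fingers move at their own pace and stop on an object; "squeeze" is the grip in N (left out, the last holds). Time passes only in rows, so rows that do not move let the fingers close. It gives the time, the measured TCP pose, the force, the opening and the grip force at its end, in the units of the state.
- bot.read_state(): the state, without advancing time (a new reading comes with each control period).
- viewer.read_camera(name): name is "scene" or "top" or "wrist"; returns a dict with "image" (400x640x3 uint8, blue, green, red), "range_z" (400x640 float32, mm along the optical axis (not along the pixel's ray), 0 where there is no reading), "fx", "fy", "cx", "cy" (pixels), "dist" ([k1, k2, p1, p2, k3] as OpenCV has them; the pictures are not rectified), "rvec" (rotation vector, rad) and "tvec" (3), from world to camera coordinates, as OpenCV has them. Camera axes: x right, y down, z forward; pixel columns grow to the right and rows downward; lengths in mm; the calibration is good to about 2 mm. A picture is of the moment at which its call begins.
- job.finish_job(): hands the job in; it is judged then, once.
The state is a dict: "clock": time; "joint_positions": joint angles; "joint_vel": joint speeds; "joint_efforts": joint torques, N m; "eef_pos": TCP position; "tcp_rot": TCP orientation; "ft_force": force on the tool from outside, world axes, zero at the start; "torque": the same for the moment, N m; "width": finger opening in mm; "grip_force": force on a finger pad.
Only numpy, scipy, OpenCV 4.12 (cv2) and the standard library are available. Lean on these libraries where they do the work, as an engineer would, in place of code of your own. Each camera call takes 0.05 s, during which the arm holds its last target. There are 200 camera calls.

## Working session

There is one attempt and no reset: what is moved stays moved. The work goes in short steps, Python scripts to look and compute and a tool call to move; the robot and the scene stay as the last step left them, time stands still between calls to the robot, and variables do not carry over. Pictures are saved under pics/ and viewed, at most 14 in all, crops included, and the job is handed in when it is done.

Besides the shell and the picture viewer there is one more tool, called after ">>>" as name(argument=value, ...), one argument or row to a line, values as JSON. servo_tool: Moves the arm, as the interface text tells. Its arguments: {"type":"object","properties":{"plan":{"type":"array","items":{"type":"object","properties":{"fingers":{"type":"number"},"delta_pos":{"type":"array","items":{"type":"number"}},"rot":{"type":"array","items":{"type":"number"}}}}},"squeeze":{"type":"number"}},"required":["plan"]}

```bash
mkdir -p pics; ls; cat > h.py <<'E'
import numpy as np,cv2
from bench import bot,viewer,job
def cam(n):
    c=viewer.read_camera(n); c['K']=np.array([[c['fx'],0,c['cx']],[0,c['fy'],c['cy']],[0,0,1.]]); c['R']=cv2.Rodrigues(np.array(c['rvec'],float))[0]; c['t']=np.array(c['tvec'],float).ravel(); c['d']=np.array(c['dist'],float); return c
def ray(c,px):
    p=cv2.undistortPoints(np.array(px,float).reshape(-1,1,2),c['K'],c['d']).reshape(-1,2)
    d=np.c_[p,np.ones(len(p))]@c['R']; return -c['R'].T@c['t'],d
def onplane(c,px,z):
    o,d=ray(c,px); return o+d*((z-o[2])/d[:,2])[:,None]
def cloud(c):
    v,u=np.mgrid[0:400,0:640]; px=np.c_[u.ravel(),v.ravel()]
    o,d=ray(c,px); return (o+d*c['range_z'].reshape(-1,1)).reshape(400,640,3)
E
python3 - <<'E'
from h import *
import pickle
for n in ['top','scene']:
    c=cam(n); cv2.imwrite(f'pics/{n}0.png',c['image']); pickle.dump(c,open(n+'.pkl','wb')); print(n,-c['R'].T@c['t'],c['fx'])
print(bot.read_state())
E
```

```text
pics
top [ 144.72704961  -15.27874807 1409.21226675] 444.48305616625163
scene [827.57662287 327.15958891 998.0322549 ] 401.49033144247664
{'clock': 0.1, 'joint_positions': array([-1.28352105e+00,  3.07471033e-01,  1.50754922e+00, -1.23504993e-05,
        1.32841820e+00, -7.35121642e-02]), 'joint_vel': array([ 1.57613209e-03, -1.73006643e-03, -8.67741422e-04, -1.33516487e-04,
       -9.28303901e-05, -1.66825973e-04]), 'joint_efforts': array([ 9.58782111e-04, -4.58528244e+01, -2.52608013e+01, -8.52960966e-05,
        5.64127011e-03, -3.39770196e-06]), 'eef_pos': array([ 202.76650679, -537.38038878,  230.48628157]), 'tcp_rot': array([-3.08880935e+00, -5.63330416e-01,  3.27831034e-04]), 'ft_force': array([-0.47677696,  0.57062694,  0.69335579]), 'torque': array([ 0.01103558, -0.06141205,  0.01289002]), 'grip_force': 0.0, 'width': 84.88444138736433}
```

View pics/top0.png

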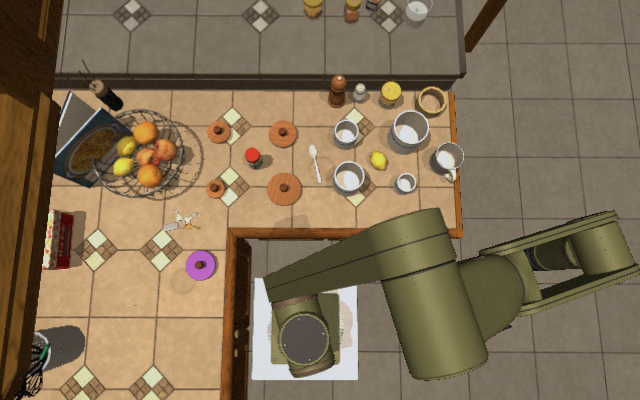

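View pics/scene0.png

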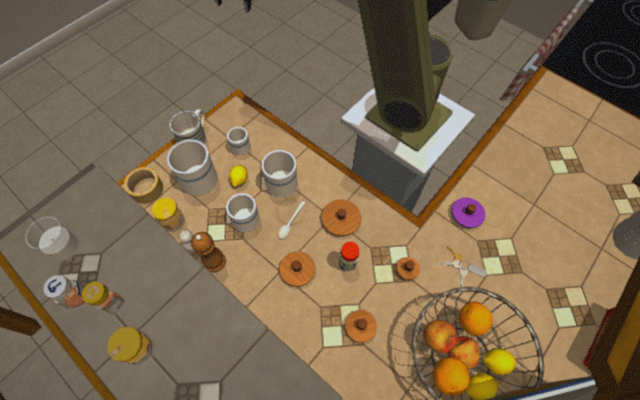

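The top view shows four orange-brown lids with knobs at about (219,130), (282,131), (216,188) and (284,188). The purple decoy is at (200,265), the spice jar at (253,158) and the lemon at (378,160). There are four white canisters at (346,133), (409,131), (349,178) and (406,183). Lookalikes are the mug at (449,157) and the wooden ring at (431,101).

```bash
cat > m.py <<'E'
from h import *
import pickle
from scipy.optimize import least_squares
def circ(P):
    f=lambda q:np.hypot(P[:,0]-q[0],P[:,1]-q[1])-q[2]
    r=least_squares(f,[*P.mean(0)[:2],40],loss='soft_l1',f_scale=2); return r.x
S={'top':dict(lids=[(219,130),(282,131),(216,188),(284,188)],cans=[(346,133),(409,131),(349,178),(406,183)],by=[(253,157),(378,160)]),
'scene':dict(lids=[(361,326),(297,268),(407,267),(341,216)],cans=[(242,210),(190,164),(279,172),(237,139)],by=[(349,252),(238,176)])}
for n in S:
    c=pickle.load(open(n+'.pkl','rb')); X=cloud(c); hsv=cv2.cvtColor(c['image'],cv2.COLOR_BGR2HSV)
    print(n,'table',[np.round(X[v,u],0) for u,v in ([(330,215),(180,110)] if n=='top' else [(320,180),(300,330)])])
    for k in ['lids','cans']:
        for u,v in S[n][k]:
            D=np.abs(X-X[v,u]); o=X[v,u]
            m=(np.hypot(X[...,0]-o[0],X[...,1]-o[1])<75)
            P=X[m]
            if k=='lids':
                print(k,(u,v),'centre px pt',o.round(0)); 
                r=P[(P[:,2]>12)&(P[:,2]<30)]
                kn=P[(P[:,2]>40)&(P[:,2]<56)&(np.hypot(*(P[:,:2]-o[:2]).T)<30)]
                print('  rim bbox c',((r.min(0)+r.max(0))/2)[:2].round(0),np.ptp(r,axis=0)[:2].round(0),'knob',len(kn),kn.mean(0).round(0))
            else:
                zt=np.percentile(P[P[:,2]<140][:,2],99); r=P[(P[:,2]>zt-8)&(P[:,2]<zt+5)]
                print(k,(u,v),'ztop',zt.round(0),len(r),circ(r).round(1))
    for u,v in S[n]['by']: print('by',X[v,u].round(0))
E
python3 m.py
```

```text
top table [array([346., -79.,   1.]), array([699., 421.,   2.])]
lids (219, 130) centre px pt [613. 278.  49.]
  rim bbox c [618. 284.] [76. 74.] knob 44 [617. 284.  47.]
lids (282, 131) centre px pt [611.  76.  47.]
  rim bbox c [611.  76.] [89. 89.] knob 43 [611.  76.  47.]
lids (216, 188) centre px pt [423. 279.  49.]
  rim bbox c [427. 288.] [59. 58.] knob 44 [427. 287.  48.]
lids (284, 188) centre px pt [425.  67.  45.]
  rim bbox c [427.  69.] [106. 103.] knob 44 [427.  68.  48.]
cans (346, 133) ztop 87.0 127 [ 599.2 -127.    35.2]
cans (409, 131) ztop 127.0 126 [ 599.3 -320.    51.1]
cans (349, 178) ztop 108.0 152 [ 451.2 -131.9   43.3]
cans (406, 183) ztop 66.0 101 [ 440.7 -312.8   27.3]
by [506. 158. 112.]
by [ 513. -228.   55.]
scene table [array([370., -56.,  -2.]), array([719., 182.,  -3.])]
lids (361, 326) centre px pt [626. 289.  48.]
  rim bbox c [619. 286.] [73. 73.] knob 79 [619. 287.  46.]
lids (297, 268) centre px pt [620.  85.  47.]
  rim bbox c [613.  78.] [93. 91.] knob 75 [614.  78.  47.]
lids (407, 267) centre px pt [440. 288.  45.]
  rim bbox c [430. 289.] [59. 58.] knob 71 [431. 289.  46.]
lids (341, 216) centre px pt [438.  75.  44.]
  rim bbox c [429.  70.] [107. 106.] knob 60 [430.  70.  46.]
cans (242, 210) ztop 85.0 204 [ 601.7 -125.5   35.3]
cans (190, 164) ztop 126.0 147 [ 601.2 -320.    50.1]
cans (279, 172) ztop 106.0 157 [ 453.2 -131.    42.9]
cans (237, 139) ztop 65.0 122 [ 443.  -312.1   27.5]
by [525. 166. 108.]
by [ 532. -219.   43.]
```

```bash
python3 -c "
import cv2
i=cv2.imread('pics/top0.png')[95:285,180:470]; cv2.imwrite('pics/crop1.png',cv2.resize(i,None,fx=2.7,fy=2.7,interpolation=cv2.INTER_CUBIC))"
```

```text
(no output)
```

View pics/crop1.png

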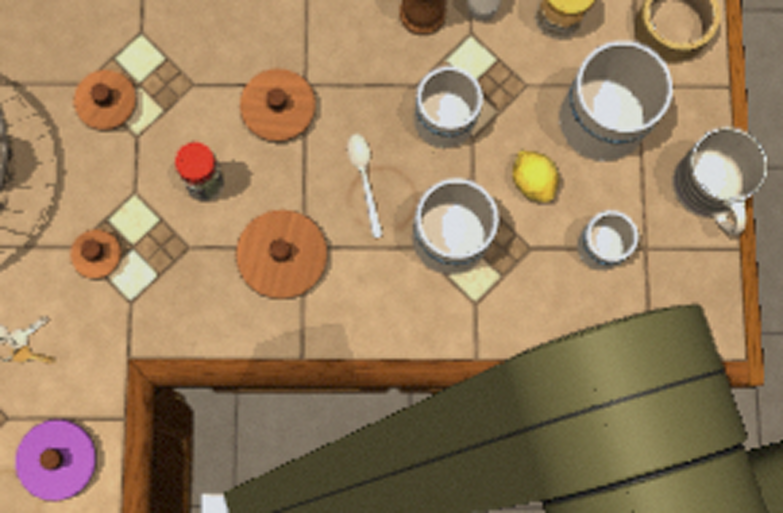

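>>> servo_tool(
  plan=[
    {"rot":[0,0,-0.121],"fingers":0.3},
    {"rot":[0,0,-0.121],"fingers":0.3},
    {"rot":[0,0,-0.121],"fingers":0.3},
    {"rot":[0,0,-0.121],"fingers":0.3},
    {"rot":[0,0,-0.121],"fingers":0.3},
    {"rot":[0,0,-0.121],"delta_pos":[0.02,0.025,0],"fingers":0.3},
    {"rot":[0,0,-0.121],"delta_pos":[0.02,0.025,0],"fingers":0.3},
    {"rot":[0,0,-0.121],"delta_pos":[0.02,0.025,0],"fingers":0.3},
    {"rot":[0,0,-0.121],"delta_pos":[0.02,0.025,0],"fingers":0.3},
    {"rot":[0,0,-0.121],"delta_pos":[0.02,0.025,0],"fingers":0.3},
  ],
  squeeze=40,
)

```text
validation failed for argument at $.pl...
```

The crop shows four wooden lids at crop (103,97) medium, (278,103) large, (95,252) small and (281,253) extra large, and their diameters match. The purple one at (55,458) is not meant. The handled mug at (722,170) and the wooden ring are not the canisters.

>>> servo_tool(
  plan=[
    {"delta_pos":[0,0,0],"rot":[0,0,-0.121],"fingers":0.3},
    {"delta_pos":[0,0,0],"rot":[0,0,-0.121],"fingers":0.3},
  ],
  squeeze=40,
)

```text
clock: 0.3
eef_pos: [202.8, -537.6, 230.7]
tcp_rot: [-2.996, -0.939, -0.0]
ft_force: [0.1, -0.4, 0.5]
width: 59.1
grip_force: 0.0
```

>>> servo_tool(
  plan=[
    {"delta_pos":[0,0,0],"rot":[0,0,-0.121],"fingers":0.3},
    {"delta_pos":[0,0,0],"rot":[0,0,-0.121],"fingers":0.3},
    {"delta_pos":[0,0,0],"rot":[0,0,-0.121],"fingers":0.3},
    {"delta_pos":[0,0,0],"rot":[0,0,-0.121],"fingers":0.3},
    {"delta_pos":[0,0,0],"rot":[0,0,-0.121],"fingers":0.3},
    {"delta_pos":[0,0,0],"rot":[0,0,-0.121],"fingers":0.3},
    {"delta_pos":[0,0,0],"rot":[0,0,-0.121],"fingers":0.3},
    {"delta_pos":[0,0,0],"rot":[0,0,-0.121],"fingers":0.3},
    {"delta_pos":[0.03,0.031,0],"rot":[0,0,0],"fingers":0.3},
    {"delta_pos":[0.03,0.031,0],"rot":[0,0,0],"fingers":0.3},
    {"delta_pos":[0.03,0.031,0],"rot":[0,0,0],"fingers":0.3},
    {"delta_pos":[0.03,0.031,0],"rot":[0,0,0],"fingers":0.3},
    {"delta_pos":[0.03,0.031,0],"rot":[0,0,0],"fingers":0.3},
    {"delta_pos":[0.03,0.031,0],"rot":[0,0,0],"fingers":0.3},
    {"delta_pos":[0.03,0.031,0],"rot":[0,0,0],"fingers":0.3},
    {"delta_pos":[0.03,0.031,0],"rot":[0,0,0],"fingers":0.3},
  ],
)

```text
clock: 1.9
eef_pos: [451.8, -296.4, 231.0]
tcp_rot: [-2.221, -2.221, 0.0]
ft_force: [0.5, -0.3, 0.6]
width: 55.4
grip_force: 0.0
```

>>> servo_tool(
  plan=[
    {"delta_pos":[0.03,-0.002,0],"rot":[0,0,0],"fingers":0.3},
    {"delta_pos":[0.03,-0.002,0],"rot":[0,0,0],"fingers":0.3},
    {"delta_pos":[0.03,-0.002,0],"rot":[0,0,0],"fingers":0.3},
    {"delta_pos":[0.03,-0.002,0],"rot":[0,0,0],"fingers":0.3},
    {"delta_pos":[0.03,-0.002,0],"rot":[0,0,0],"fingers":0.3},
    {"delta_pos":[0.03,-0.002,0],"rot":[0,0,0],"fingers":0.3},
    {"delta_pos":[0.03,-0.002,0],"rot":[0,0,0],"fingers":0.3},
    {"delta_pos":[0.03,-0.002,0],"rot":[0,0,0],"fingers":0.3},
    {"delta_pos":[0.03,-0.002,0],"rot":[0,0,0],"fingers":0.3},
    {"delta_pos":[0.03,-0.002,0],"rot":[0,0,0],"fingers":0.3},
    {"delta_pos":[0.03,-0.002,0.01],"rot":[0,0,0],"fingers":0.3},
    {"delta_pos":[0.03,0,0.02],"rot":[0,0,0],"fingers":0.3},
    {"delta_pos":[0.007,0,0.02],"rot":[0,0,0],"fingers":0.3},
    {"delta_pos":[0,0,0],"rot":[0,0,0],"fingers":0.3},
    {"delta_pos":[0,0,0],"rot":[0,0,0],"fingers":0.3},
  ],
)

```text
clock: 3.4
eef_pos: [428.6, 68.9, 181.1]
tcp_rot: [-2.22, -2.222, 0.002]
ft_force: [0.2, 0.5, -0.5]
width: 55.5
grip_force: 0.0
```

```bash
python3 - <<'E'
from h import *
c=cam('wrist'); cv2.imwrite('pics/w1.png',c['image']); s=bot.read_state(); print(s['eef_pos'],s['tcp_rot'])
X=cloud(c); o=np.array([428.5,69])
d=np.hypot(X[...,0]-o[0],X[...,1]-o[1])
k=X[(d<30)&(X[...,2]>38)&(X[...,2]<58)]; r=X[(d<70)&(X[...,2]>13)&(X[...,2]<28)]
print('knob',len(k),k.mean(0),(k.min(0)+k.max(0))/2,'rim',(r.min(0)+r.max(0))/2,np.ptp(r,axis=0))
E
```

```text
[429.31851484  68.59580937 181.74705883] [ 2.22121070e+00  2.22103157e+00 -3.22290998e-05]
knob 525 [429.15862077  71.43593858  48.97067726] [429.27578727  70.28138297  44.97058126] rim [428.80502714  70.25166415  21.21249227] [106.55410795 107.23011046  12.31583971]
```

View pics/w1.png

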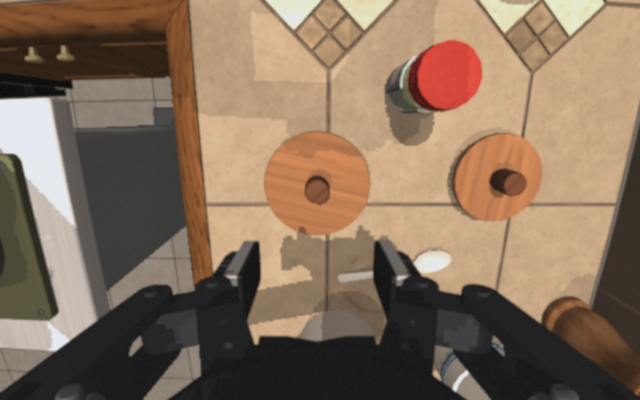

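The wrist view shows the extra-large lid at (317,183) with its knob at (317,189), centred in x between the fingers. The measured centre is (429,70).

>>> servo_tool(
  plan=[
    {"delta_pos":[0.001,0,0.025],"rot":[0,0,0],"fingers":0.3},
    {"delta_pos":[0,0,0.03],"rot":[0,0,0],"fingers":0.3},
    {"delta_pos":[0,0,0.03],"rot":[0,0,0],"fingers":0.3},
    {"delta_pos":[0,0,0.03],"rot":[0,0,0],"fingers":0.3},
    {"delta_pos":[0,0,0.02],"rot":[0,0,0],"fingers":0.3},
    {"delta_pos":[0,0,0.012],"rot":[0,0,0],"fingers":0.3},
    {"delta_pos":[0,0,0.01],"rot":[0,0,0],"fingers":0.3},
    {"delta_pos":[0,0,0],"rot":[0,0,0],"fingers":-1},
    {"delta_pos":[0,0,0],"rot":[0,0,0],"fingers":-1},
    {"delta_pos":[0,0,0],"rot":[0,0,0],"fingers":-1},
    {"delta_pos":[0,0,0],"rot":[0,0,0],"fingers":-1},
    {"delta_pos":[0,0,0],"rot":[0,0,0],"fingers":-1},
  ],
)

```text
clock: 4.65
eef_pos: [429.9, 69.9, 25.1]
tcp_rot: [2.22, 2.221, 0.002]
ft_force: [1.0, -2.4, 4.4]
width: 22.4
grip_force: 39.6
```

>>> servo_tool(
  plan=[
    {"delta_pos":[0,0,-0.01],"rot":[0,0,0],"fingers":-1},
    {"delta_pos":[0,0,-0.02],"rot":[0,0,0],"fingers":-1},
    {"delta_pos":[0,0,-0.03],"rot":[0,0,0],"fingers":-1},
    {"delta_pos":[0,0,-0.03],"rot":[0,0,0],"fingers":-1},
    {"delta_pos":[0,0,-0.03],"rot":[0,0,0],"fingers":-1},
    {"delta_pos":[0,0,-0.03],"rot":[0,0,0],"fingers":-1},
    {"delta_pos":[-0.01,0.005,-0.03],"rot":[0,0,0],"fingers":-1},
    {"delta_pos":[-0.02,0.01,-0.02],"rot":[0,0,0],"fingers":-1},
    {"delta_pos":[-0.03,0.012,0],"rot":[0,0,0],"fingers":-1},
    {"delta_pos":[-0.03,0.012,0],"rot":[0,0,0],"fingers":-1},
    {"delta_pos":[-0.03,0.012,0],"rot":[0,0,0],"fingers":-1},
    {"delta_pos":[-0.03,0.012,0],"rot":[0,0,0],"fingers":-1},
    {"delta_pos":[-0.03,0.012,0],"rot":[0,0,0],"fingers":-1},
    {"delta_pos":[-0.03,0.012,0],"rot":[0,0,0],"fingers":-1},
    {"delta_pos":[-0.03,0.012,0],"rot":[0,0,0],"fingers":-1},
    {"delta_pos":[-0.03,0.012,0],"rot":[0,0,0],"fingers":-1},
    {"delta_pos":[-0.03,0.012,0],"rot":[0,0,0],"fingers":-1},
    {"delta_pos":[-0.03,0.012,0],"rot":[0,0,0],"fingers":-1},
    {"delta_pos":[-0.03,0.012,0],"rot":[0,0,0],"fingers":-1},
    {"delta_pos":[-0.02,0.012,0],"rot":[0,0,0],"fingers":-1},
  ],
)

```text
clock: 6.65
eef_pos: [587.7, -311.6, 224.4]
tcp_rot: [-2.222, -2.22, 0.001]
ft_force: [0.7, -0.3, -1.2]
width: 22.6
grip_force: 39.5
```

>>> servo_tool(
  plan=[
    {"delta_pos":[-0.01,0.011,0],"rot":[0,0,0],"fingers":-1},
    {"delta_pos":[0,0,0],"rot":[0,0,0],"fingers":-1},
    {"delta_pos":[0,0,0],"rot":[0,0,0],"fingers":-1},
  ],
)

```text
clock: 6.95
eef_pos: [598.1, -319.2, 224.0]
tcp_rot: [-2.22, -2.22, 0.0]
ft_force: [0.9, -0.4, -2.0]
width: 22.6
grip_force: 39.5
```

```bash
cat > look.py <<'E'
# look.py name lidtopz(above tcp) canx cany canrim : lid-in-hand and canister from top, scene and wrist views
from h import *; from m2 import circ; import sys
n,cx,cy,rim,rad=sys.argv[1],*map(float,sys.argv[2:])
s=bot.read_state(); p=s['eef_pos']; print('tcp',p,'w',s['width'])
for v in ['top','scene','wrist']:
    c=cam(v); cv2.imwrite(f'pics/{n}_{v}.png',c['image']); X=cloud(c)
    a=X[(np.hypot(X[...,0]-cx,X[...,1]-cy)<rad+12)&(abs(X[...,2]-rim+1)<6)]
    b=X[(np.hypot(X[...,0]-p[0],X[...,1]-p[1])<70)&(X[...,2]>p[2]-20)&(X[...,2]<p[2]+4)]
    print(v,'can',len(a),circ(a).round(1) if len(a)>25 else '')
    if len(b)>25: print('  lid',len(b),'bbox c',((b.min(0)+b.max(0))/2).round(1),np.ptp(b,axis=0).round(0))
E
sed -n '/^def circ/,/return/p' m.py > t; (echo "import numpy as np
from scipy.optimize import least_squares"; cat t)>m2.py
python3 look.py p1 600.3 -320 125 54
```

```text
tcp [ 598.12381424 -319.17948101  223.97384671] w 22.57021130099161
top can 0 
scene can 189 [ 601.7 -318.8   50.8]
  lid 886 bbox c [ 599.6 -316.4  218.7] [107. 103.  18.]
wrist can 520 [ 600.6 -327.6   59.7]
  lid 21113 bbox c [ 598.8 -317.8  221. ] [106. 107.  14.]
```

>>> servo_tool(
  plan=[
    {"delta_pos":[-0.002,0.002,0.01],"rot":[0,0,0],"fingers":-1},
    {"delta_pos":[0,0,0.02],"rot":[0,0,0],"fingers":-1},
    {"delta_pos":[0,0,0.02],"rot":[0,0,0],"fingers":-1},
    {"delta_pos":[0,0,0.012],"rot":[0,0,0],"fingers":-1},
    {"delta_pos":[0,0,0.006],"rot":[0,0,0],"fingers":-1},
    {"delta_pos":[0,0,0.004],"rot":[0,0,0],"fingers":-1},
    {"delta_pos":[0,0,0.004],"rot":[0,0,0],"fingers":-1},
    {"delta_pos":[0,0,0.003],"rot":[0,0,0],"fingers":-1},
    {"delta_pos":[0,0,0],"rot":[0,0,0],"fingers":-1},
  ],
)

```text
clock: 8.0
eef_pos: [601.0, -322.0, 145.4]
tcp_rot: [2.221, 2.221, 0.0]
ft_force: [-0.0, 0.0, -1.8]
width: 22.4
grip_force: 39.5
```

>>> servo_tool(
  plan=[
    {"delta_pos":[0,0,0.003],"rot":[0,0,0],"fingers":-1},
    {"delta_pos":[0,0,0.002],"rot":[0,0,0],"fingers":-1},
    {"delta_pos":[0,0,0.001],"rot":[0,0,0],"fingers":-1},
    {"delta_pos":[0,0,0],"rot":[0,0,0],"fingers":-1},
  ],
)

```text
clock: 8.4
eef_pos: [600.9, -321.9, 139.1]
tcp_rot: [-2.221, -2.221, 0.0]
ft_force: [0.8, -0.6, -0.6]
width: 22.5
grip_force: 39.5
```

>>> servo_tool(
  plan=[
    {"delta_pos":[0,0,0.001],"rot":[0,0,0],"fingers":-1},
    {"delta_pos":[0,0,0],"rot":[0,0,0],"fingers":-1},
  ],
)

```text
clock: 8.6
eef_pos: [601.0, -322.0, 138.2]
tcp_rot: [-2.221, -2.221, -0.0]
ft_force: [0.3, -0.4, -0.5]
width: 22.9
grip_force: 39.5
```

>>> servo_tool(
  plan=[
    {"delta_pos":[0,0,0.0007],"rot":[0,0,0],"fingers":-1},
    {"delta_pos":[0,0,0],"rot":[0,0,0],"fingers":-1},
  ],
)

```text
clock: 8.8
eef_pos: [601.0, -322.0, 138.2]
tcp_rot: [2.221, 2.221, 0.0]
ft_force: [-1.3, 1.5, 1.5]
width: 22.7
grip_force: 39.9
```

>>> servo_tool(
  plan=[
    {"delta_pos":[0,0,0],"rot":[0,0,0],"fingers":-0.3},
    {"delta_pos":[0,0,0],"rot":[0,0,0],"fingers":0.1},
    {"delta_pos":[0,0,0],"rot":[0,0,0],"fingers":0.1},
    {"delta_pos":[0,0,-0.01],"rot":[0,0,0],"fingers":0.1},
    {"delta_pos":[0,0,-0.02],"rot":[0,0,0],"fingers":0.1},
    {"delta_pos":[0,0,-0.03],"rot":[0,0,0],"fingers":0.1},
    {"delta_pos":[0,0,-0.03],"rot":[0,0,0],"fingers":0.1},
    {"delta_pos":[0,0,-0.01],"rot":[0,0,0],"fingers":0.1},
    {"delta_pos":[0.02,0,0],"rot":[0,0,0],"fingers":0.3},
    {"delta_pos":[0.04,0,0],"rot":[0,0,0],"fingers":0.3},
    {"delta_pos":[0.04,0,0],"rot":[0,0,0],"fingers":0.3},
    {"delta_pos":[0.04,0,0],"rot":[0,0,0],"fingers":0.3},
    {"delta_pos":[0.04,0,0],"rot":[0,0,0],"fingers":0.3},
    {"delta_pos":[0.04,0.002,0],"rot":[0,0,0],"fingers":0.3},
    {"delta_pos":[0.04,0.002,0],"rot":[0,0,0],"fingers":0.3},
    {"delta_pos":[0.04,0.002,0],"rot":[0,0,0],"fingers":0.3},
    {"delta_pos":[0.04,0.002,0],"rot":[0,0,0],"fingers":0.3},
    {"delta_pos":[0.04,0.002,0.01],"rot":[0,0,0],"fingers":0.3},
    {"delta_pos":[0.02,0.001,0.02],"rot":[0,0,0],"fingers":0.3},
    {"delta_pos":[0,0,0.02],"rot":[0,0,0],"fingers":0.3},
  ],
)

```text
clock: 10.8
eef_pos: [610.2, 82.5, 185.8]
tcp_rot: [-2.215, -2.224, 0.0]
ft_force: [0.5, 0.2, -0.9]
width: 55.4
grip_force: 0.0
```

```bash
cat > lid.py <<'E'
from h import *; import sys
o=np.array(list(map(float,sys.argv[1:3])))
c=cam('wrist'); s=bot.read_state(); print(s['eef_pos'],s['clock'])
X=cloud(c)
d=np.hypot(X[...,0]-o[0],X[...,1]-o[1])
k=X[(d<25)&(X[...,2]>38)&(X[...,2]<58)]; r=X[(d<65)&(X[...,2]>13)&(X[...,2]<28)]
print('knob',len(k),((k.min(0)+k.max(0))/2).round(1),'rim',((r.min(0)+r.max(0))/2).round(1),np.ptp(r,axis=0).round(0))
E
python3 lid.py 612 77
python3 - <<'E'
from h import *; from m2 import circ
c=cam('scene'); X=cloud(c); i=c['image']
cv2.imwrite('pics/c1.png',cv2.resize(i[110:290,110:420],None,fx=2.5,fy=2.5))
d=np.hypot(X[...,0]-601,X[...,1]+320); P=X[d<40]; P=P[(P[:,2]>120)&(P[:,2]<145)]
A=np.c_[P[:,:2]-[601,-320],np.ones(len(P))]; print('lid plane',len(P),np.linalg.lstsq(A,P[:,2],rcond=None)[0])
E
```

```text
[607.67475077  80.85817946 181.78192195] 10.85
knob 504 [613.7  77.4  45.2] rim [614.   77.8  21.4] [91. 91. 12.]
lid plane 528 [-4.64857701e-03 -2.26285226e-03  1.33300288e+02]
```

View pics/c1.png

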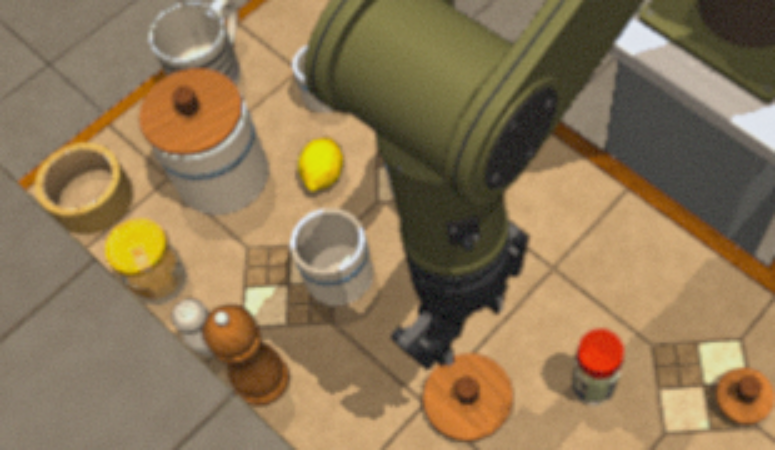

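The extra-large canister's lid is seated level, at crop (190,108); its plane slope is under 0.5%. Next is the large lid, with its knob at crop (466,390).

>>> servo_tool(
  plan=[
    {"delta_pos":[-0.003,0.005,0.02],"rot":[0,0,0],"fingers":0.3},
    {"delta_pos":[0,0,0.03],"rot":[0,0,0],"fingers":0.3},
    {"delta_pos":[0,0,0.03],"rot":[0,0,0],"fingers":0.3},
    {"delta_pos":[0,0,0],"rot":[0,0,0],"fingers":0.3},
    {"delta_pos":[0,0,0],"rot":[0,0,0],"fingers":0.3},
  ],
)

```text
clock: 11.4
eef_pos: [616.4, 74.8, 107.6]
tcp_rot: [-2.221, -2.22, 0.002]
ft_force: [0.3, -0.0, -0.6]
width: 55.5
grip_force: 0.0
```

```bash
python3 lid.py 612 77
```

```text
[617.54019537  74.91900199 108.73340871] 11.45
knob 928 [613.9  78.3  44.8] rim [614.   77.9  21.4] [91. 91. 13.]
```

>>> servo_tool(
  plan=[
    {"delta_pos":[0.003,-0.0035,0.01],"rot":[0,0,0],"fingers":0.3},
    {"delta_pos":[0,0,0.02],"rot":[0,0,0],"fingers":0.3},
    {"delta_pos":[0,0,0.025],"rot":[0,0,0],"fingers":0.3},
    {"delta_pos":[0,0,0.018],"rot":[0,0,0],"fingers":0.3},
    {"delta_pos":[0,0,0.01],"rot":[0,0,0],"fingers":0.3},
    {"delta_pos":[0,0,0],"rot":[0,0,0],"fingers":-1},
    {"delta_pos":[0,0,0],"rot":[0,0,0],"fingers":-1},
    {"delta_pos":[0,0,0],"rot":[0,0,0],"fingers":-1},
    {"delta_pos":[0,0,0],"rot":[0,0,0],"fingers":-1},
    {"delta_pos":[0,0,0],"rot":[0,0,0],"fingers":-1},
  ],
)

```text
clock: 12.45
eef_pos: [614.4, 78.1, 25.8]
tcp_rot: [2.22, 2.22, 0.003]
ft_force: [-0.1, 0.4, 2.6]
width: 22.8
grip_force: 39.7
```

>>> servo_tool(
  plan=[
    {"delta_pos":[0,0,-0.01],"rot":[0,0,0],"fingers":-1},
    {"delta_pos":[0,0,-0.025],"rot":[0,0,0],"fingers":-1},
    {"delta_pos":[0,0,-0.035],"rot":[0,0,0],"fingers":-1},
    {"delta_pos":[0,0,-0.035],"rot":[0,0,0],"fingers":-1},
    {"delta_pos":[0,0,-0.035],"rot":[0,0,0],"fingers":-1},
    {"delta_pos":[-0.01,-0.008,-0.025],"rot":[0,0,0],"fingers":-1},
    {"delta_pos":[-0.025,-0.02,-0.01],"rot":[0,0,0],"fingers":-1},
    {"delta_pos":[-0.03,-0.023,0],"rot":[0,0,0],"fingers":-1},
    {"delta_pos":[-0.03,-0.023,0],"rot":[0,0,0],"fingers":-1},
    {"delta_pos":[-0.03,-0.023,0],"rot":[0,0,0],"fingers":-1},
    {"delta_pos":[-0.03,-0.023,0],"rot":[0,0,0],"fingers":-1},
    {"delta_pos":[-0.03,-0.023,0],"rot":[0,0,0],"fingers":-1},
    {"delta_pos":[-0.015,-0.012,0],"rot":[0,0,0],"fingers":-1},
    {"delta_pos":[-0.0095,-0.007,0],"rot":[0,0,0],"fingers":-1},
    {"delta_pos":[0,0,0],"rot":[0,0,0],"fingers":-1},
    {"delta_pos":[0,0,0],"rot":[0,0,0],"fingers":-1},
  ],
)

```text
clock: 14.05
eef_pos: [452.0, -131.2, 200.0]
tcp_rot: [2.222, 2.221, 0.002]
ft_force: [0.6, 0.1, -0.9]
width: 22.7
grip_force: 39.4
```

```bash
python3 look.py p2 452.2 -131.5 105 46
```

```text
tcp [ 452.03893165 -131.21795829  199.95098683] w 22.697470675350342
top can 30 [ 454.7 -133.    44.7]
  lid 348 bbox c [ 445.3 -132.7  193.7] [79. 91. 15.]
scene can 147 [ 453.7 -130.4   43.1]
  lid 607 bbox c [ 452.8 -132.3  194. ] [91. 92. 19.]
wrist can 759 [ 453.1 -131.2   43.9]
  lid 14126 bbox c [ 452.8 -131.1  196.2] [91. 91. 15.]
```

>>> servo_tool(
  plan=[
    {"delta_pos":[0,0.0005,0.01],"rot":[0,0,0],"fingers":-1},
    {"delta_pos":[0,0,0.02],"rot":[0,0,0],"fingers":-1},
    {"delta_pos":[0,0,0.02],"rot":[0,0,0],"fingers":-1},
    {"delta_pos":[0,0,0.012],"rot":[0,0,0],"fingers":-1},
    {"delta_pos":[0,0,0.006],"rot":[0,0,0],"fingers":-1},
    {"delta_pos":[0,0,0.005],"rot":[0,0,0],"fingers":-1},
    {"delta_pos":[0,0,0.004],"rot":[0,0,0],"fingers":-1},
    {"delta_pos":[0,0,0.003],"rot":[0,0,0],"fingers":-1},
    {"delta_pos":[0,0,0],"rot":[0,0,0],"fingers":-1},
    {"delta_pos":[0,0,0],"rot":[0,0,0],"fingers":-1},
  ],
)

```text
clock: 15.2
eef_pos: [452.2, -131.6, 119.9]
tcp_rot: [2.221, 2.221, 0.001]
ft_force: [0.4, 0.6, -0.2]
width: 22.7
grip_force: 39.3
```

>>> servo_tool(
  plan=[
    {"delta_pos":[0,0,0.001],"rot":[0,0,0],"fingers":-1},
    {"delta_pos":[0,0,0],"rot":[0,0,0],"fingers":-1},
    {"delta_pos":[0,0,0],"rot":[0,0,0],"fingers":-1},
  ],
)

```text
clock: 15.5
eef_pos: [452.0, -131.6, 118.8]
tcp_rot: [2.221, 2.221, 0.0]
ft_force: [-0.4, -0.5, -0.2]
width: 22.7
grip_force: 39.4
```

>>> servo_tool(
  plan=[
    {"delta_pos":[0,0,0.001],"rot":[0,0,0],"fingers":-1},
    {"delta_pos":[0,0,0],"rot":[0,0,0],"fingers":-1},
    {"delta_pos":[0,0,0],"rot":[0,0,0],"fingers":-1},
  ],
)

```text
clock: 15.8
eef_pos: [452.1, -131.6, 118.7]
tcp_rot: [2.221, 2.221, 0.0]
ft_force: [-1.8, 1.1, 8.7]
width: 22.3
grip_force: 40.2
```

>>> servo_tool(
  plan=[
    {"delta_pos":[0,0,-0.0005],"rot":[0,0,0],"fingers":-0.3},
    {"delta_pos":[0,0,0],"rot":[0,0,0],"fingers":0.1},
    {"delta_pos":[0,0,0],"rot":[0,0,0],"fingers":0.1},
    {"delta_pos":[0,0,-0.01],"rot":[0,0,0],"fingers":0.1},
    {"delta_pos":[0,0,-0.02],"rot":[0,0,0],"fingers":0.1},
    {"delta_pos":[0,0,-0.03],"rot":[0,0,0],"fingers":0.1},
    {"delta_pos":[0,0,-0.03],"rot":[0,0,0],"fingers":0.1},
    {"delta_pos":[0.017,0.006,-0.02],"rot":[0,0,0],"fingers":0.1},
    {"delta_pos":[0.04,0.016,0],"rot":[0,0,0],"fingers":0.3},
    {"delta_pos":[0.04,0.016,0],"rot":[0,0,0],"fingers":0.3},
    {"delta_pos":[0.04,0.016,0],"rot":[0,0,0],"fingers":0.3},
    {"delta_pos":[0.04,0.016,0],"rot":[0,0,0],"fingers":0.3},
    {"delta_pos":[0.04,0.016,0],"rot":[0,0,0],"fingers":0.3},
    {"delta_pos":[0.04,0.016,0],"rot":[0,0,0],"fingers":0.3},
    {"delta_pos":[0.04,0.016,0],"rot":[0,0,0],"fingers":0.3},
    {"delta_pos":[0.04,0.016,0],"rot":[0,0,0],"fingers":0.3},
    {"delta_pos":[0.04,0.016,0],"rot":[0,0,0],"fingers":0.3},
    {"delta_pos":[0.04,0.016,0],"rot":[0,0,0],"fingers":0.3},
    {"delta_pos":[0,0,0],"rot":[0,0,0],"fingers":0.3},
    {"delta_pos":[0,0,0],"rot":[0,0,0],"fingers":0.3},
  ],
)

```text
clock: 17.8
eef_pos: [617.7, 286.3, 227.8]
tcp_rot: [-2.219, -2.224, 0.002]
ft_force: [0.2, -0.1, -0.6]
width: 55.3
grip_force: 0.0
```

```bash
python3 lid.py 618 285
python3 - <<'E'
from h import *
c=cam('top'); X=cloud(c); i=c['image']
cv2.imwrite('pics/c2.png',cv2.resize(i[80:290,180:480],None,fx=2.5,fy=2.5))
for x,y,z in [(600,-320,134),(453,-131,114)]:
    d=np.hypot(X[...,0]-x,X[...,1]-y); P=X[d<38]; P=P[abs(P[:,2]-z)<10]
    if len(P)>20: print('lid plane',len(P),np.linalg.lstsq(np.c_[P[:,:2]-[x,y],np.ones(len(P))],P[:,2],rcond=None)[0])
E
```

```text
[617.44060499 285.19842539 227.90491882] 17.85
knob 393 [619.  287.5  45.1] rim [619.1 287.6  21.3] [75. 75. 13.]
lid plane 408 [-2.07280728e-04 -3.09225425e-05  1.33698195e+02]
lid plane 432 [1.42499045e-03 5.71684390e-03 1.13363474e+02]
```

View pics/c2.png

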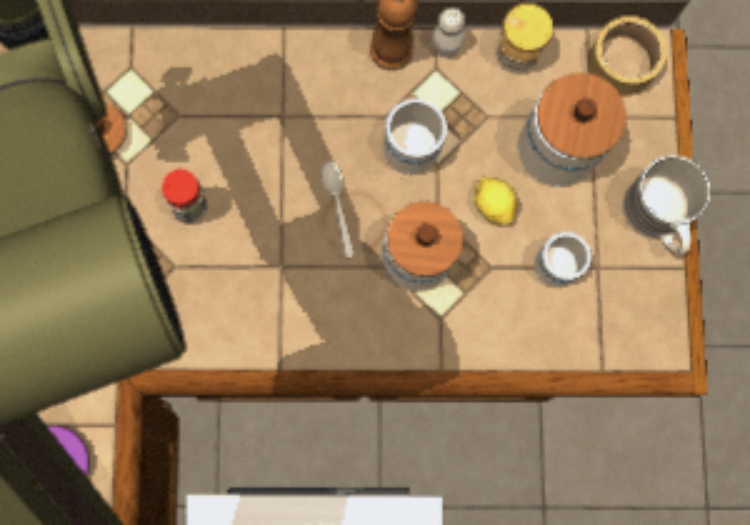

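Both placed lids are level, at crop (580,118) and (424,240). The medium lid measures at (619,287).

>>> servo_tool(
  plan=[
    {"delta_pos":[0.0015,0.0015,0.02],"rot":[0,0,0],"fingers":0.3},
    {"delta_pos":[0,0,0.035],"rot":[0,0,0],"fingers":0.3},
    {"delta_pos":[0,0,0.035],"rot":[0,0,0],"fingers":0.3},
    {"delta_pos":[0,0,0.035],"rot":[0,0,0],"fingers":0.3},
    {"delta_pos":[0,0,0.035],"rot":[0,0,0],"fingers":0.3},
    {"delta_pos":[0,0,0.02],"rot":[0,0,0],"fingers":0.3},
    {"delta_pos":[0,0,0.013],"rot":[0,0,0],"fingers":0.3},
    {"delta_pos":[0,0,0.01],"rot":[0,0,0],"fingers":0.3},
    {"delta_pos":[0,0,0],"rot":[0,0,0],"fingers":-1},
    {"delta_pos":[0,0,0],"rot":[0,0,0],"fingers":-1},
    {"delta_pos":[0,0,0],"rot":[0,0,0],"fingers":-1},
    {"delta_pos":[0,0,0],"rot":[0,0,0],"fingers":-1},
    {"delta_pos":[0,0,0],"rot":[0,0,0],"fingers":-1},
  ],
)

```text
clock: 19.2
eef_pos: [620.4, 287.4, 26.5]
tcp_rot: [2.22, 2.221, 0.004]
ft_force: [0.9, -0.3, 4.7]
width: 22.5
grip_force: 39.7
```

>>> servo_tool(
  plan=[
    {"delta_pos":[0,0,-0.01],"rot":[0,0,0],"fingers":-1},
    {"delta_pos":[0,0,-0.025],"rot":[0,0,0],"fingers":-1},
    {"delta_pos":[0,0,-0.04],"rot":[0,0,0],"fingers":-1},
    {"delta_pos":[0,0,-0.04],"rot":[0,0,0],"fingers":-1},
    {"delta_pos":[0,0,-0.04],"rot":[0,0,0],"fingers":-1},
    {"delta_pos":[-0.018,0,-0.03],"rot":[0,0,0],"fingers":-1},
    {"delta_pos":[-0.04,-0.002,0],"rot":[0,0,0],"fingers":-1},
    {"delta_pos":[-0.04,-0.002,0],"rot":[0,0,0],"fingers":-1},
    {"delta_pos":[-0.04,-0.002,0],"rot":[0,0,0],"fingers":-1},
    {"delta_pos":[-0.04,-0.002,0],"rot":[0,0,0],"fingers":-1},
    {"delta_pos":[-0.04,-0.002,0],"rot":[0,0,0],"fingers":-1},
    {"delta_pos":[-0.04,-0.002,0],"rot":[0,0,0],"fingers":-1},
    {"delta_pos":[-0.04,-0.002,0],"rot":[0,0,0],"fingers":-1},
    {"delta_pos":[-0.04,-0.002,0],"rot":[0,0,0],"fingers":-1},
    {"delta_pos":[-0.04,-0.002,0],"rot":[0,0,0],"fingers":-1},
    {"delta_pos":[-0.025,-0.002,0],"rot":[0,0,0],"fingers":-1},
    {"delta_pos":[-0.01,0,0],"rot":[0,0,0],"fingers":-1},
    {"delta_pos":[0,0,0],"rot":[0,0,0],"fingers":-1},
    {"delta_pos":[0,0,0],"rot":[0,0,0],"fingers":-1},
    {"delta_pos":[0,0,0],"rot":[0,0,0],"fingers":-1},
  ],
)

```text
clock: 21.2
eef_pos: [599.5, -124.3, 210.2]
tcp_rot: [-2.219, -2.223, -0.001]
ft_force: [0.1, 0.0, -1.6]
width: 22.6
grip_force: 39.3
```

```bash
python3 look.py p3 600.5 -126 85 38
```

```text
tcp [ 599.47007702 -124.34605566  210.17911763] w 22.573302555284037
top can 0 
scene can 160 [ 601.6 -125.7   35.4]
  lid 460 bbox c [ 600.6 -122.3  204.2] [75. 71. 19.]
wrist can 640 [ 601.2 -125.5   35.4]
  lid 8770 bbox c [ 600.2 -123.8  206. ] [75. 75. 16.]
```

>>> servo_tool(
  plan=[
    {"delta_pos":[-0.0017,0.001,0.01],"rot":[0,0,0],"fingers":-1},
    {"delta_pos":[0,0,0.03],"rot":[0,0,0],"fingers":-1},
    {"delta_pos":[0,0,0.025],"rot":[0,0,0],"fingers":-1},
    {"delta_pos":[0,0,0.015],"rot":[0,0,0],"fingers":-1},
    {"delta_pos":[0,0,0.01],"rot":[0,0,0],"fingers":-1},
    {"delta_pos":[0,0,0.007],"rot":[0,0,0],"fingers":-1},
    {"delta_pos":[0,0,0.005],"rot":[0,0,0],"fingers":-1},
    {"delta_pos":[0,0,0.004],"rot":[0,0,0],"fingers":-1},
    {"delta_pos":[0,0,0.003],"rot":[0,0,0],"fingers":-1},
    {"delta_pos":[0,0,0],"rot":[0,0,0],"fingers":-1},
    {"delta_pos":[0,0,0],"rot":[0,0,0],"fingers":-1},
  ],
)

```text
clock: 22.45
eef_pos: [600.7, -127.8, 101.5]
tcp_rot: [2.221, 2.221, 0.001]
ft_force: [1.0, 0.3, -0.6]
width: 22.5
grip_force: 39.3
```

>>> servo_tool(
  plan=[
    {"delta_pos":[0,0,0.001],"rot":[0,0,0],"fingers":-1},
    {"delta_pos":[0,0,0],"rot":[0,0,0],"fingers":-1},
    {"delta_pos":[0,0,0],"rot":[0,0,0],"fingers":-1},
  ],
)

```text
clock: 22.75
eef_pos: [600.5, -127.7, 100.3]
tcp_rot: [2.221, 2.221, 0.0]
ft_force: [-0.2, -1.0, 0.1]
width: 22.4
grip_force: 39.3
```

>>> servo_tool(
  plan=[
    {"delta_pos":[0.0015,0,0.0005],"rot":[0,0,0],"fingers":-1},
    {"delta_pos":[0,0,0.0005],"rot":[0,0,0],"fingers":-1},
    {"delta_pos":[0,0,0],"rot":[0,0,0],"fingers":-1},
  ],
)

```text
clock: 23.05
eef_pos: [600.6, -126.0, 99.5]
tcp_rot: [2.221, 2.221, 0.001]
ft_force: [-0.5, 0.6, 2.9]
width: 22.8
grip_force: 39.7
```

>>> servo_tool(
  plan=[
    {"delta_pos":[0,0,0.001],"rot":[0,0,0],"fingers":-1},
    {"delta_pos":[0,0,0],"rot":[0,0,0],"fingers":-1},
  ],
)

```text
clock: 23.25
eef_pos: [600.6, -126.0, 99.5]
tcp_rot: [2.221, 2.221, 0.001]
ft_force: [-3.2, 1.1, 8.6]
width: 22.7
grip_force: 40.2
```

>>> servo_tool(
  plan=[
    {"delta_pos":[0,0,-0.001],"rot":[0,0,0],"fingers":-0.3},
    {"delta_pos":[0,0,0],"rot":[0,0,0],"fingers":0.1},
    {"delta_pos":[0,0,0],"rot":[0,0,0],"fingers":0.1},
    {"delta_pos":[0,0,-0.01],"rot":[0,0,0],"fingers":0.1},
    {"delta_pos":[0,0,-0.02],"rot":[0,0,0],"fingers":0.1},
    {"delta_pos":[0,0,-0.035],"rot":[0,0,0],"fingers":0.1},
    {"delta_pos":[0,0,-0.035],"rot":[0,0,0],"fingers":0.1},
    {"delta_pos":[0.0145,-0.011,-0.03],"rot":[0,0,0],"fingers":0.1},
    {"delta_pos":[0.04,-0.016,0],"rot":[0,0,0],"fingers":0.3},
    {"delta_pos":[0.04,-0.016,0],"rot":[0,0,0],"fingers":0.3},
    {"delta_pos":[0.04,-0.016,0],"rot":[0,0,0],"fingers":0.3},
    {"delta_pos":[0.04,-0.016,0],"rot":[0,0,0],"fingers":0.3},
    {"delta_pos":[0.04,-0.016,0],"rot":[0,0,0],"fingers":0.3},
    {"delta_pos":[0.04,-0.016,0],"rot":[0,0,0],"fingers":0.3},
    {"delta_pos":[0.04,-0.016,0],"rot":[0,0,0],"fingers":0.3},
    {"delta_pos":[0.04,-0.016,0],"rot":[0,0,0],"fingers":0.3},
    {"delta_pos":[0.04,-0.016,0],"rot":[0,0,0],"fingers":0.3},
    {"delta_pos":[0.04,-0.016,0],"rot":[0,0,0],"fingers":0.3},
    {"delta_pos":[0,0,0.02],"rot":[0,0,0],"fingers":0.3},
    {"delta_pos":[0,0,0.02],"rot":[0,0,0],"fingers":0.3},
  ],
)

```text
clock: 25.25
eef_pos: [429.4, 290.4, 189.9]
tcp_rot: [2.217, 2.225, 0.005]
ft_force: [0.2, -1.2, -0.2]
width: 55.6
grip_force: 0.0
```

>>> servo_tool(
  plan=[
    {"delta_pos":[0,0,0],"rot":[0,0,0],"fingers":0.3},
    {"delta_pos":[0,0,0],"rot":[0,0,0],"fingers":0.3},
  ],
)

```text
clock: 25.45
eef_pos: [429.4, 288.3, 189.4]
tcp_rot: [-2.221, -2.221, 0.001]
ft_force: [0.0, 0.7, 0.4]
width: 55.8
grip_force: 0.0
```

```bash
python3 lid.py 429.5 288.5
```

```text
[430.0504564  288.39142144 189.99337533] 25.5
knob 494 [428.3 290.6  45. ] rim [428.3 290.3  21.7] [58. 58. 12.]
```

>>> servo_tool(
  plan=[
    {"delta_pos":[0.0015,-0.001,0.02],"rot":[0,0,0],"fingers":0.3},
    {"delta_pos":[0,0,0.035],"rot":[0,0,0],"fingers":0.3},
    {"delta_pos":[0,0,0.035],"rot":[0,0,0],"fingers":0.3},
    {"delta_pos":[0,0,0.03],"rot":[0,0,0],"fingers":0.3},
    {"delta_pos":[0,0,0.022],"rot":[0,0,0],"fingers":0.3},
    {"delta_pos":[0,0,0.012],"rot":[0,0,0],"fingers":0.3},
    {"delta_pos":[0,0,0.01],"rot":[0,0,0],"fingers":0.3},
    {"delta_pos":[0,0,0],"rot":[0,0,0],"fingers":-1},
    {"delta_pos":[0,0,0],"rot":[0,0,0],"fingers":-1},
    {"delta_pos":[0,0,0],"rot":[0,0,0],"fingers":-1},
    {"delta_pos":[0,0,0],"rot":[0,0,0],"fingers":-1},
    {"delta_pos":[0,0,0],"rot":[0,0,0],"fingers":-1},
  ],
)

```text
clock: 26.7
eef_pos: [429.2, 290.3, 26.1]
tcp_rot: [2.221, 2.221, 0.003]
ft_force: [-0.3, -0.2, 4.2]
width: 23.1
grip_force: 39.4
```

>>> servo_tool(
  plan=[
    {"delta_pos":[0,0,-0.01],"rot":[0,0,0],"fingers":-1},
    {"delta_pos":[0,0,-0.03],"rot":[0,0,0],"fingers":-1},
    {"delta_pos":[0,0,-0.04],"rot":[0,0,0],"fingers":-1},
    {"delta_pos":[0,0,-0.04],"rot":[0,0,0],"fingers":-1},
    {"delta_pos":[0,0,-0.04],"rot":[0,0,0],"fingers":-1},
    {"delta_pos":[0,0,-0.03],"rot":[0,0,0],"fingers":-1},
    {"delta_pos":[-0.02,0,-0.02],"rot":[0,0,0],"fingers":-1},
    {"delta_pos":[-0.04,0.001,0],"rot":[0,0,0],"fingers":-1},
    {"delta_pos":[-0.04,0.001,0],"rot":[0,0,0],"fingers":-1},
    {"delta_pos":[-0.04,0.001,0],"rot":[0,0,0],"fingers":-1},
    {"delta_pos":[-0.04,0.001,0],"rot":[0,0,0],"fingers":-1},
    {"delta_pos":[-0.04,0.001,0],"rot":[0,0,0],"fingers":-1},
    {"delta_pos":[-0.04,0.001,0],"rot":[0,0,0],"fingers":-1},
    {"delta_pos":[-0.04,0.001,0],"rot":[0,0,0],"fingers":-1},
    {"delta_pos":[-0.04,0.001,0],"rot":[0,0,0],"fingers":-1},
    {"delta_pos":[-0.04,0.001,0],"rot":[0,0,0],"fingers":-1},
    {"delta_pos":[-0.04,0.001,0],"rot":[0,0,0],"fingers":-1},
    {"delta_pos":[-0.04,0.001,0],"rot":[0,0,0],"fingers":-1},
    {"delta_pos":[-0.04,0.001,0],"rot":[0,0,0],"fingers":-1},
    {"delta_pos":[-0.04,0.001,0],"rot":[0,0,0],"fingers":-1},
  ],
)

```text
clock: 28.7
eef_pos: [440.8, -251.6, 235.8]
tcp_rot: [2.222, 2.221, 0.0]
ft_force: [1.3, -0.3, -0.8]
width: 22.3
grip_force: 39.3
```

>>> servo_tool(
  plan=[
    {"delta_pos":[-0.04,0,0],"rot":[0,0,0],"fingers":-1},
    {"delta_pos":[-0.022,0,0],"rot":[0,0,0],"fingers":-1},
    {"delta_pos":[0,0,0.03],"rot":[0,0,0],"fingers":-1},
    {"delta_pos":[0,0,0.04],"rot":[0,0,0],"fingers":-1},
    {"delta_pos":[0,0,0],"rot":[0,0,0],"fingers":-1},
    {"delta_pos":[0,0,0],"rot":[0,0,0],"fingers":-1},
    {"delta_pos":[0,0,0],"rot":[0,0,0],"fingers":-1},
  ],
)

```text
clock: 29.4
eef_pos: [442.6, -312.8, 167.1]
tcp_rot: [2.219, 2.22, 0.0]
ft_force: [0.1, -0.0, -0.5]
width: 22.5
grip_force: 39.3
```

```bash
python3 look.py p4 442.3 -312.5 65 30
```

```text
tcp [ 442.55749483 -312.8095167   167.09496205] w 22.47587811668481
top can 0 
scene can 117 [ 442.9 -312.3   27.4]
  lid 196 bbox c [ 443.5 -308.1  161.3] [59. 49. 19.]
wrist can 734 [ 442.6 -311.3   27.1]
  lid 4379 bbox c [ 443.1 -313.   163.3] [59. 59. 16.]
```

>>> servo_tool(
  plan=[
    {"delta_pos":[0.0008,0,0.01],"rot":[0,0,0],"fingers":-1},
    {"delta_pos":[0,0,0.025],"rot":[0,0,0],"fingers":-1},
    {"delta_pos":[0,0,0.02],"rot":[0,0,0],"fingers":-1},
    {"delta_pos":[0,0,0.012],"rot":[0,0,0],"fingers":-1},
    {"delta_pos":[0,0,0.007],"rot":[0,0,0],"fingers":-1},
    {"delta_pos":[0,0,0.005],"rot":[0,0,0],"fingers":-1},
    {"delta_pos":[0,0,0.004],"rot":[0,0,0],"fingers":-1},
    {"delta_pos":[0,0,0.003],"rot":[0,0,0],"fingers":-1},
    {"delta_pos":[0,0,0],"rot":[0,0,0],"fingers":-1},
    {"delta_pos":[0,0,0],"rot":[0,0,0],"fingers":-1},
  ],
)

```text
clock: 30.55
eef_pos: [441.7, -311.6, 79.5]
tcp_rot: [2.221, 2.221, 0.0]
ft_force: [-0.2, 0.3, -0.5]
width: 22.6
grip_force: 39.3
```

>>> servo_tool(
  plan=[
    {"delta_pos":[0,0,0.001],"rot":[0,0,0],"fingers":-1},
    {"delta_pos":[0,0,0],"rot":[0,0,0],"fingers":-1},
    {"delta_pos":[0,0,0],"rot":[0,0,0],"fingers":-1},
  ],
)

```text
clock: 30.85
eef_pos: [441.8, -311.7, 79.1]
tcp_rot: [2.22, 2.22, 0.0]
ft_force: [-1.5, 1.0, 5.3]
width: 22.8
grip_force: 39.8
```

Contact: the lid is seated. I'll release it, retreat upward and away, and check.

>>> servo_tool(
  plan=[
    {"delta_pos":[0,0,-0.0005],"rot":[0,0,0],"fingers":-0.3},
    {"delta_pos":[0,0,0],"rot":[0,0,0],"fingers":0.1},
    {"delta_pos":[0,0,0],"rot":[0,0,0],"fingers":0.1},
    {"delta_pos":[0,0,-0.01],"rot":[0,0,0],"fingers":0.1},
    {"delta_pos":[0,0,-0.02],"rot":[0,0,0],"fingers":0.1},
    {"delta_pos":[0,0,-0.035],"rot":[0,0,0],"fingers":0.1},
    {"delta_pos":[0,0,-0.035],"rot":[0,0,0],"fingers":0.1},
    {"delta_pos":[0,0,-0.035],"rot":[0,0,0],"fingers":0.1},
    {"delta_pos":[0,0,-0.03],"rot":[0,0,0],"fingers":0.1},
    {"delta_pos":[-0.03,-0.03,0],"rot":[0,0,0],"fingers":0.1},
    {"delta_pos":[-0.03,-0.03,0],"rot":[0,0,0],"fingers":0.1},
    {"delta_pos":[-0.03,-0.03,0],"rot":[0,0,0],"fingers":0.1},
    {"delta_pos":[-0.03,-0.03,0],"rot":[0,0,0],"fingers":0.1},
    {"delta_pos":[-0.03,-0.03,0],"rot":[0,0,0],"fingers":0.1},
    {"delta_pos":[-0.03,-0.03,0],"rot":[0,0,0],"fingers":0.1},
    {"delta_pos":[-0.03,-0.03,0],"rot":[0,0,0],"fingers":0.1},
    {"delta_pos":[0,0,0],"rot":[0,0,0],"fingers":0.1},
    {"delta_pos":[0,0,0],"rot":[0,0,0],"fingers":0.1},
  ],
)

```text
clock: 32.65
eef_pos: [230.7, -521.7, 243.8]
tcp_rot: [-2.224, -2.219, -0.001]
ft_force: [-0.3, 0.5, -1.2]
width: 46.9
grip_force: 0.0
```

```bash
python3 - <<'E'
from h import *
for n in ['top','scene']:
    c=cam(n); X=cloud(c); i=c['image']
    if n=='scene': cv2.imwrite('pics/c3.png',cv2.resize(i[90:300,110:430],None,fx=2.5,fy=2.5))
    for x,y,z,r in [(600,-320,134,50),(453,-131,114,42),(601,-126,94,34),(442.5,-312,74,26)]:
        d=np.hypot(X[...,0]-x,X[...,1]-y); P=X[d<r+12]; P=P[abs(P[:,2]-z)<7]; Q=P[np.hypot(*(P[:,:2]-[x,y]).T)<r]
        print(n,len(Q),'centre',((P.min(0)+P.max(0))/2).round(1),'plane',np.linalg.lstsq(np.c_[Q[:,:2]-[x,y],np.ones(len(Q))],Q[:,2],rcond=None)[0].round(3) if len(Q)>20 else '')
E
```

```text
top 759 centre [ 599.6 -323.6  133.9] plane [ 4.00000e-03 -3.00000e-03  1.33439e+02]
top 534 centre [ 450.1 -132.7  114. ] plane [ 2.00000e-03 -6.00000e-03  1.13496e+02]
top 295 centre [ 599.2 -127.2   93.6] plane [ 0.0000e+00 -2.2000e-02  9.3248e+01]
top 154 centre [ 439.4 -313.2   74.1] plane [1.3000e-02 1.4000e-02 7.3332e+01]
scene 861 centre [ 601.4 -322.7  133.6] plane [-3.00000e-03 -5.00000e-03  1.33119e+02]
scene 583 centre [ 452.3 -132.9  113.6] plane [-1.00000e-03 -2.00000e-03  1.12675e+02]
scene 407 centre [ 600.9 -125.8   93.4] plane [-4.0000e-03 -2.0000e-03  9.2666e+01]
scene 147 centre [ 443.3 -312.2   73.9] plane [1.6000e-02 8.0000e-03 7.2913e+01]
```

View pics/c3.png

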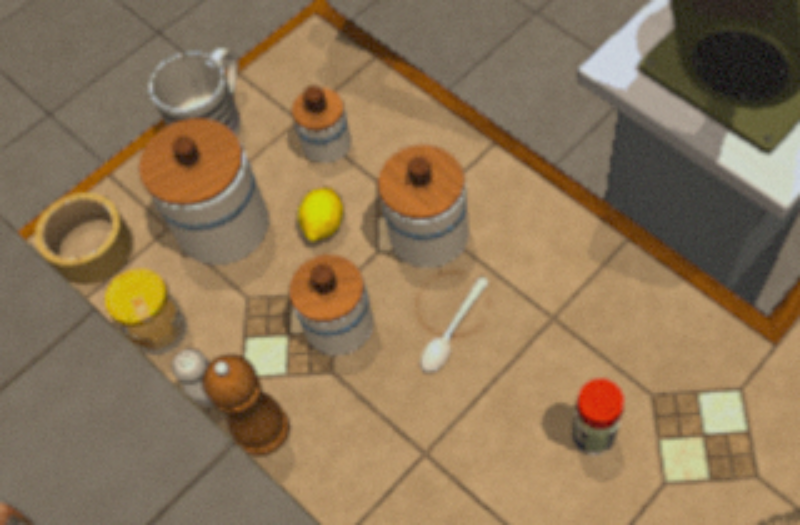

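All four lids are seated level on their canisters, at crop (193,160), (322,287), (421,180) and (319,108). The rim tops are at the expected 134, 114, 94 and 74 mm. The lemon and spice jar have not moved.

```bash
python3 -c "
from bench import job
print(job.finish_job())"
```

```text
the job is handed in; nothing more can be done
None
```

All four canisters are closed with their matching lids seated level and released; the final images show the canisters, lemon and spice jar still standing in place, and the job was handed in at about 33 s on the robot's clock.

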